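Bring the wide bottle round to the reader

ROBOT

A 6-joint arm with a two-finger parallel gripper is mounted at the origin on the work surface. World frame = base frame: x ahead of the robot, y to its left, z up, the work surface at z = 0. Lengths are in m, angles in rad, forces in N, time in s.
With the tool pointing down it reaches from about 0.35 to 0.975 m from the base axis. Payload 7.1 kg.
Tool frame: the origin (TCP) lies midway between the tips of the shut fingers; the grasp point (between the pads) lies 19 mm behind it; z points along the fingers, x is the direction in which the jaws open and shut, and the axes are right-handed (so a half turn about z gives the same grasp; the last joint's range is limited). The gripper opens to 88 mm and grips with 3 to 60 N. Pads are 20 mm wide; open, the fingers measure 115 mm over their backs; the gripper's body (75 mm by 178 mm) begins 61 mm behind the grasp point.
Start: joints at [1.109, 0.423, 1.63, -0, 1.089, -0.019], TCP at [0.268, 0.565, 0.223] pointing down, gripper open.
Joint ranges: [-3, 3], [-0.9, 2.11], [0.09, 2.58], [-1.31, 4.45], [0.11, 2.69], [-2.54, 2.54]. Speed limits (rad/s): [2.39, 2.39, 3.01, 3.14, 3.14, 3.14].

INTERFACE

Orientations are given as a unit quaternion [w, x, y, z].
In Python, from station import move_pose, movel, movej, command_gripper, wait, inverse_kinematics, read_camera, camera_info, MotionError, job_done, get_time, get_joint_pos, get_qvel, get_effort, get_tcp_pos, get_ee_rot, get_ft_force, get_ft_torque, get_grip_width gives the robot as it stands. Calls block until the motion is done:
- move_pose(position, orientation): joint-space move of the TCP to a pose.
- movel(position, frame=None, v=0.15, until_force=None): straight line of the TCP; frame=None keeps the orientation; v is the mean speed in m/s. With until_force (N) it stops when the force on the tool has changed by that much, and returns True; else False.
- movej(angles): joint-space move.
- command_gripper(opening): opening from 0.0 (shut) to 1.0 (fully open); the grip force is fixed at half the most; returns when the fingers have stopped.
- wait(seconds).
- inverse_kinematics(position, orientation): joint angles nearest the present ones, or None.
- read_camera(name): name is "side" or "top"; returns the picture (420x560x3 uint8, red, green, blue); there is no depth.
- camera_info(name): a dict with "intrinsics" (3x3 intrinsics, pixels), "T" (4x4, takes a point from camera to world coordinates). Camera axes: x right, y up, looking along -z (the intrinsics and any distortion apply to the point x, -y, -z); pixel columns grow to the right and rows downward; lengths in m; the calibration is good to about 2 mm. A picture is of the moment at which its call begins. camera_info takes no time and is no camera call.
A pose or a line that the arm cannot do raises MotionError and nothing moves.
- job_done(): hands the job in, once; it reports no verdict.
Readings, each from a call of its own:
- get_time(): time.
- get_joint_pos(): joint angles.
- get_qvel(): joint speeds.
- get_effort(): joint torques, N m.
- get_tcp_pos(): TCP position.
- get_ee_rot(): TCP orientation.
- get_ft_force(): force on the tool from outside, world axes, zero at the start.
- get_ft_torque(): the same for the moment, N m.
- get_grip_width(): opening from 0.0 (shut) to 1.0 (fully open).
Only numpy, scipy, OpenCV 4.12 (cv2) and the standard library are available. Lean on these libraries where they do the work, as an engineer would, in place of code of your own. Each camera call takes 0.05 s, during which the arm holds its last target. There are 200 camera calls.

TASK

Turn the four-spoked carousel by pushing gently on a spoke with a fingertip until the one wide bottle stands squarely in front of the middle of the reader's dark window. Then, with a fingertip, push the reader's swing arm round to its stop so that its head is over that bottle, and move clear. Nothing is gripped or lifted: the carousel only rests on its spindle and must stay down on it, and the other things on the bench stay where they are.

Things in the scene. Friction and masses are not known exactly. Their poses are not given: they have to be found in the camera images.
- stand: Fixed stand that carries the carousel, the reader and its swing arm: base disc 200 mm across, 16 mm high, nothing else below the spokes but the spindle. Origin on the bench under the rotor axis; its x axis points to the middle of the reader, z up.
- rotor_axis (a point): Axis of the carousel, at the height of the spokes' top faces, 70 mm above the bench (fixed). The rotor has a hub 52 mm across, its steel cap up to 84 mm above the bench, and four level aluminium spokes at 90 degrees. Spokes: 12 mm wide, 55 to 70 mm above the bench. Each ends in a cup with a capped amber bottle fixed in it, bottle centres 105 mm from the axis, tops 92 mm above the bench.
- spoke (a point): Point on the top face of the spoke opposite the wide bottle's, 60 mm from the rotor axis, 70 mm above the bench; turns with the rotor. This spoke and its two neighbours are bare from 26 to 80 mm from the axis, the wide bottle's spoke from 26 to 68 mm.
- wide_bottle (a point): Centre of the cap top of the one wide bottle (50 mm across, cup 58 mm; the three others are 20 mm, cups 28 mm), 105 mm from the rotor axis, 92 mm above the bench; turns with the rotor. Its spoke runs straight from the axis to it, the other spokes lie 90, 180 and 270 degrees from that.
- station (a point): The place for the wide bottle: the point 105 mm from the rotor axis, straight in front of the middle of the reader's dark window, 92 mm above the bench (fixed). The reader is a white box on the carousel's base, 78 mm deep, 90 mm wide, 100 mm high, whose face with the window is 137 mm from the rotor axis.
- rotor (a joint): Rotor angle in rad, growing counter-clockwise seen from above; 0 (and any whole turn, 6.283) is the wide bottle exactly at the station. No stops in use; turns either way with steady friction (about 0.12 N m, 2 N at 65 mm) and stays where it is left. It starts between 0.7 and 5.58.
- rotor_seat: Sleeve in the hub that carries the rotor on its spindle; it does not turn. Origin on the rotor axis at bench height (z = 0) while the rotor is seated. The rotor (about 0.7 kg with its bottles) is held down only by its weight and would lift off.
- read_arm (a joint): Angle of the reader's swing arm in rad, 0 at its stop, with the head over the station; it grows as the arm swings clockwise seen from above, away from the rotor, up to 1.9. It starts between 1.0 and 1.6. Stiff (about 0.07 N m), stays where it is left.
- swing_pivot (a point): Upright pivot of the swing arm on top of the reader, 185 mm from the rotor axis, at the arm's mid height, 123 mm above the bench (fixed). Round pivot boss 22 mm across, its top 134 mm above the bench. The arm is a level aluminium bar, 12 mm wide, 16 mm high (115 to 131 mm above the bench), bare from 11 to 66 mm from the pivot.
- swing_head (a point): Middle of the round head at the end of the swing arm, 80 mm from the pivot, 123 mm above the bench; 28 mm across, 103 to 135 mm above the bench. Moves with the arm.
- reagent: Bystander: amber capped bottle 48 mm across, 100 mm high, standing near the reader, on the side away from the parked arm; origin at the centre of its underside.
- jar: Bystander: white jar 44 mm across, 55 mm high, standing near the carousel on the parked arm's side; origin at the centre of its underside.
- tip_box: Bystander: pipette tip box 85 x 120 x 69 mm; origin at the centre of its underside.
- microplate: Bystander: white well plate 85 x 127 x 14 mm; origin at the centre of its underside.
- beaker: Bystander: clear beaker 68 mm across, 85 mm high; origin at the centre of its underside.
- tube_rack: Bystander: white tube rack 90 x 160 mm, tubes up to 75 mm high; origin at the centre of its underside.
- marker: Bystander: black pen lying flat, 130 mm long, 12 mm thick; origin at the centre of its underside.

How it is judged:
By the outcome, as a careful person would: the job done as asked, in the order asked, and still so for the second after the job is handed in, with the robot touching nothing.
It also fails if it takes over 72 s, if anything falls off the work surface, if the arm or the gripper's body presses on something with over 40 N, if the wrist force passes 120 N, or if a joint passes its speed limit or range.

## Working session

There is one attempt and no reset: what is moved stays moved. The work goes in short steps, each a Python script; the robot and the scene stay as the last script left them, time stands still between calls to the robot, and variables do not carry over. Pictures are saved under pics/ and viewed, about 8 in all and at most 12, crops included, and the job is handed in when it is done.

```bash
mkdir -p pics; python3 - <<'E'
from station import *
import cv2
for n in("top","side"):
    cv2.imwrite(f"pics/{n}0.png",cv2.cvtColor(read_camera(n),cv2.COLOR_RGB2BGR))
    print(n,camera_info(n))
print(get_time(),get_ee_rot())
E
```

```text
top {'intrinsics': array([[480.57487782,   0.        , 281.08398181],
       [  0.        , 480.57487782, 204.0888744 ],
       [  0.        ,   0.        ,   1.        ]]), 'T': array([[ 2.26522017e-02,  9.88951278e-01, -1.46499993e-01,
         4.11068072e-01],
       [-9.99743396e-01,  2.23866334e-02, -3.46142932e-03,
        -1.31261745e-02],
       [-1.43543309e-04,  1.46540810e-01,  9.89204615e-01,
         1.29868402e+00],
       [ 0.00000000e+00,  0.00000000e+00,  0.00000000e+00,
         1.00000000e+00]])}
side {'intrinsics': array([[538.48654318,   0.        , 278.18262257],
       [  0.        , 538.48654318, 208.54856059],
       [  0.        ,   0.        ,   1.        ]]), 'T': array([[ 0.80941416, -0.34782534,  0.47314505,  1.34675165],
       [ 0.58700199,  0.45637816, -0.66869099, -1.1141315 ],
       [ 0.0166546 ,  0.81898505,  0.57357311,  1.04928356],
       [ 0.        ,  0.        ,  0.        ,  1.        ]])}
0.1 [ 3.48914721e-04  8.45134547e-01  5.34553210e-01 -5.83779025e-04]
```

View pics/top0.png

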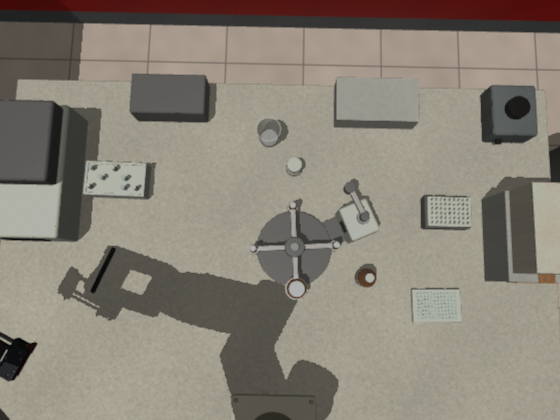

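View pics/side0.png

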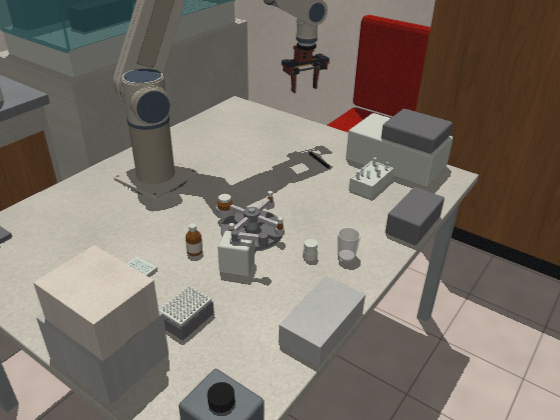

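Top view: hub (295,246), wide bottle (296,288), reader (359,220) with the swing arm from about (364,217) to its head (351,187), reagent (366,277), jar (295,166). I'll enlarge this region next.

```bash
python3 - <<'E'
import cv2
i=cv2.imread("pics/top0.png")[160:310,230:400]
cv2.imwrite("pics/c0.png",cv2.resize(i,None,fx=4,fy=4,interpolation=cv2.INTER_CUBIC))
E
```

```text
(no output)
```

View pics/c0.png

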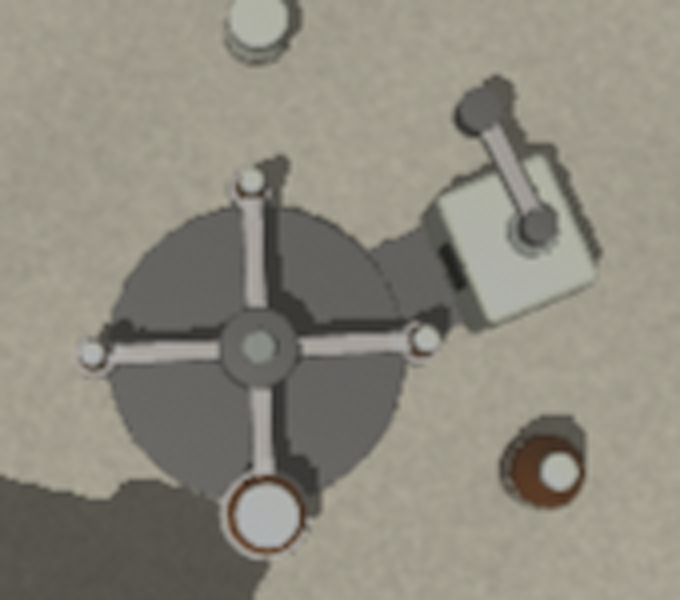

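Crop: hub cap (259,346), wide cap (267,515), small caps (250,183), (94,354), (425,341), boss (539,222), head (483,108). Now I'll turn these pixels into world points.

```bash
cat > h.py <<'E'
from station import *
import numpy as np, cv2
def ray(u,v,z,n="top"):
    c=camera_info(n);K=c["intrinsics"];T=c["T"]
    d=T[:3,:3]@np.array([(u-K[0,2])/K[0,0],-(v-K[1,2])/K[1,1],-1]);o=T[:3,3]
    return (o+d*(z-o[2])/d[2])[:2]
def crop(x,y,z): return ray((x+.5)/4-.5+230,(y+.5)/4-.5+160,z)
E
python3 - <<'E'
from h import *
P=dict(hub=(259,346,.084),wide=(267,515,.092),opp=(250,183,.092),l=(94,354,.092),r=(425,341,.092),boss=(539,222,.134),head=(483,108,.135),b1=(437,200,.1),b2=(545,155,.1),b3=(597,270,.1),b4=(487,328,.1),jar=(259,20,.055),reag=(560,472,.1),win1=(443,250,.08),win2=(465,290,.08))
W={k:crop(*v) for k,v in P.items()}
for k in W: print(k,W[k].round(4))
# disc fit at base top 16mm, silhouette pts
ax=np.mean([W['wide'],W['opp'],W['l'],W['r']],0);print("ax",ax)
def a(d):return np.degrees(np.arctan2(d[1],d[0]))
for k in('wide','opp','l','r','boss'):print(k,np.linalg.norm(W[k]-ax),a(W[k]-ax))
print("box depth dir",a(W['b2']-W['b1']),a(W['b3']-W['b4']),"width",a(W['b1']-W['b4']),a(W['b2']-W['b3']))
bc=np.mean([W[f'b{i}']for i in(1,2,3,4)],0);print('boxc',np.linalg.norm(bc-ax),a(bc-ax))
print('arm',np.linalg.norm(W['head']-W['boss']),a(W['head']-W['boss']))
E
```

```text
hub [ 0.4846 -0.0448]
wide [ 0.3799 -0.0515]
opp [ 0.5871 -0.037 ]
l [0.4767 0.0586]
r [ 0.4896 -0.1486]
boss [ 0.5609 -0.213 ]
head [ 0.6307 -0.1786]
b1 [ 0.5778 -0.1547]
b2 [ 0.608  -0.2227]
b3 [ 0.5358 -0.255 ]
b4 [ 0.498  -0.1862]
jar [ 0.7017 -0.0416]
reag [ 0.4103 -0.2313]
win1 [ 0.5485 -0.161 ]
win2 [ 0.5233 -0.1751]
ax [ 0.48332172 -0.04461782]
wide 0.10366567681696065 -176.19365663588061
opp 0.10407094033059182 4.205589952455813
l 0.10339972041496305 93.65214322442083
r 0.10412675085935265 -86.56838873770756
boss 0.18538599515001583 -65.25327632152316
box depth dir -66.04679792328585 -61.18041517202163 width 21.57404488368293 24.111296469302353
boxc 0.17533093217740198 -65.89930635192879
arm 0.07780825253689908 26.257870592692015
```

```bash
cat >> h.py <<'E'
AX=np.array([.4835,-.0446]); PV=AX+.185*np.array([np.cos(np.radians(-65.5)),np.sin(np.radians(-65.5))])
def q(th): # x axis at th-90deg, pointing down
    h=np.radians(th-90)/2; return [0,np.cos(h),np.sin(h),0]
def pt(c,th,r,d,z): # finger on the clockwise side of bar at angle th, offset d
    t=np.radians(th); e=np.array([np.cos(t),np.sin(t)]); n=np.array([-e[1],e[0]])
    return list(c+r*e-d*n)+[z]
def arc(c,a,b,r,d,z,v,step=10,uf=None):
    for th in np.linspace(a,b,max(2,int(np.ceil(abs(b-a)/step))+1))[1:]:
        if movel(pt(c,th,r,d,z),q(th),v=v,until_force=uf): return th,True
    return b,False
def look(n,name):
    i=cv2.cvtColor(read_camera(n),cv2.COLOR_RGB2BGR); cv2.imwrite(f"pics/{name}_full.png",i)
    if n=="top": i=cv2.resize(i[160:310,230:400],None,fx=4,fy=4,interpolation=cv2.INTER_CUBIC)
    cv2.imwrite(f"pics/{name}.png",i)
E
python3 - <<'E'
from h import *
print([inverse_kinematics(pt(AX,t,60e-3,.0195,.06),q(t)) is not None for t in(4,60,114)])
command_gripper(0)
move_pose(pt(AX,4,.06,.04,.2),q(4)); print(get_joint_pos(),get_time())
movel(pt(AX,4,.06,.04,.06),v=.1); f0=get_ft_force()
print(movel(pt(AX,4,.06,.0195,.06),v=.03,until_force=3),get_tcp_pos(),get_ft_force()-f0)
print(arc(AX,4,108,.06,.0195,.06,.05,uf=15),get_ft_force()-f0,get_tcp_pos())
p=pt(AX,108,.06,.04,.06); movel(p,v=.1); movel(p[:2]+[.2],v=.15)
move_pose([.4,.35,.25],q(90)); look("top","c1"); print(get_time())
E
```

```text
[True, True, True]
[-1.66344044e-01  3.45384707e-01  1.81093712e+00  1.31001449e-04
  9.85176443e-01  1.33318360e+00] 3.9333
False [ 0.54475697 -0.05984552  0.05999471] [-1.46059106  0.8408534  -1.03022096]
(108, False) [-1.72797609  0.27712924 -0.36263218] [0.48377143 0.0184196  0.06003179]
13.05
```

View pics/c1.png

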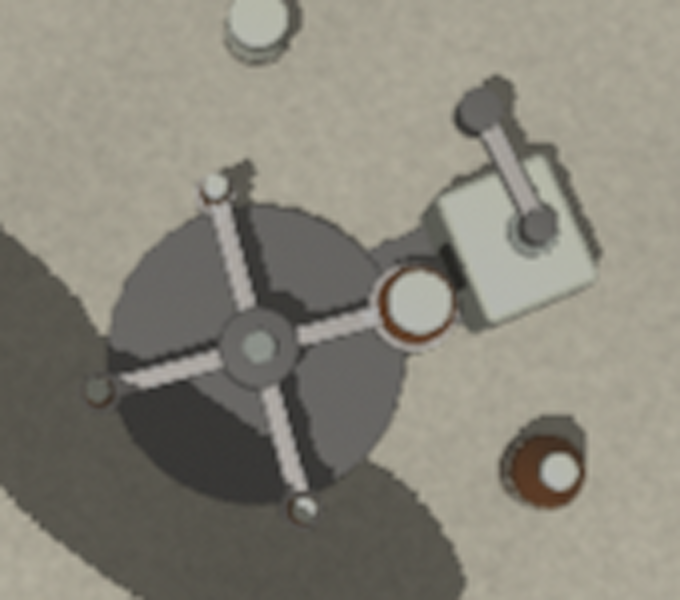

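Wide cap now at crop (419,301), small caps at (215,187), (99,390), (304,508): a few degrees short of the station, as planned. I'll refine with masks.

```bash
cat >> h.py <<'E'
def a(d):return np.degrees(np.arctan2(d[1],d[0]))
def analyse(img,near):
    i=cv2.imread(img); i=cv2.resize(i[160:310,230:400],None,fx=4,fy=4,interpolation=cv2.INTER_CUBIC)
    m=cv2.inRange(i,(172,172,172),(255,255,255))if False else (i.min(2)>165).astype(np.uint8)*255
    for c in cv2.findContours(m,cv2.RETR_EXTERNAL,cv2.CHAIN_APPROX_NONE)[0]:
        A=cv2.contourArea(c)
        if A<150: continue
        (x,y),r=cv2.minEnclosingCircle(c)
        z=.1 if A>9000 else .092
        M=cv2.moments(c); p=crop(M['m10']/M['m00'],M['m01']/M['m00'],z); print("blob",int(x),int(y),int(A),p.round(4),"ang",a(p-AX).round(2),"r",np.linalg.norm(p-AX).round(4))
        if A>9000:
            b=np.array([crop(u,v,.1) for u,v in c[:,0]])
            H=cv2.convexHull((b*1e4).astype(np.float32)); rc=cv2.minAreaRect(H); print("box",rc); ct=np.array(rc[0])/1e4; print(a(ct-AX),np.linalg.norm(ct-AX))
E
python3 - <<'E'
from h import *
analyse("pics/c1_full.png",0)
W=[crop(*p,.092) for p in((419,301),(99,390),(215,187),(304,508))]
print(np.mean(W,0),a(W[0]-W[1]),a(W[2]-W[3])-90-90)
E
```

```text
blob 558 471 633 [ 0.4106 -0.2319] ang -111.27 r 0.201
blob 419 301 2345 [ 0.514  -0.1449] ang -73.1 r 0.1048
blob 517 238 8682 [ 0.5464 -0.2011] ang -68.09 r 0.1687
blob 213 185 217 [ 0.5851 -0.0147] ang 16.39 r 0.1059
blob 545 187 438 [ 0.5911 -0.2233] ang -58.94 r 0.2086
blob 256 17 1807 [ 0.6931 -0.0396] ang 1.36 r 0.2096
[ 0.48442275 -0.04476148] -73.20572914136253 -163.39191937917664
```

```bash
python3 - <<'E'
from h import *
i=cv2.imread("pics/c1_full.png"); i=cv2.resize(i[160:310,230:400],None,fx=4,fy=4,interpolation=cv2.INTER_CUBIC)
print(i[260,560],i[100,560],i[260,480])
for t in(158,165,172):
    m=(i.min(2)>t).astype(np.uint8); m[:,:425]=0; m[:150]=0; m[340:]=0;m[:345,:430]=0; cv2.circle(m,(419,301),45,0,-1)
    m=cv2.morphologyEx(m,cv2.MORPH_OPEN,np.ones((5,5)))
    P=np.array([crop(x,y,.1) for y,x in np.argwhere(m)])
    rc=cv2.minAreaRect((P*1e4).astype(np.float32)); ct=np.array(rc[0])/1e4
    A=np.array([.4840,-.0447]); print(t,rc,a(ct-A),np.linalg.norm(ct-A))
    # boss by dark mask
g=i[195:255,505:570].max(2); d=(g<125).astype(np.uint8)
c=max(cv2.findContours(d,0,1)[0],key=cv2.contourArea);print(cv2.minEnclosingCircle(c))
E
```

```text
[171 183 180] [145 160 165] [174 182 180]Traceback (most recent call last):
  File "<stdin>", line 7, in <module>
  File "h.py", line 7, in crop
    def crop(x,y,z): return ray((x+.5)/4-.5+230,(y+.5)/4-.5+160,z)
                            ~~~^^^^^^^^^^^^^^^^^^^^^^^^^^^^^^^^^^^
  File "h.py", line 4, in ray
    c=camera_info(n);K=c["intrinsics"];T=c["T"]
ValueError: time passes only in moves, steps and waits
```

```bash
sed -i 's/^def ray/import functools\ncamera_info=functools.lru_cache(camera_info)\ndef ray/' h.py; python3 - <<'E'
from h import *
i=cv2.imread("pics/c1_full.png"); i=cv2.resize(i[160:310,230:400],None,fx=4,fy=4,interpolation=cv2.INTER_CUBIC)
for t in(155,160,165):
    m=(i.min(2)>t).astype(np.uint8); m[:,:430]=0; m[:150]=0; m[340:]=0; cv2.circle(m,(419,301),45,0,-1)
    m=cv2.morphologyEx(m,cv2.MORPH_OPEN,np.ones((7,7)))
    P=np.array([crop(x,y,.1) for y,x in np.argwhere(m)])
    rc=cv2.minAreaRect((P*1e4).astype(np.float32)); ct=np.array(rc[0])/1e4
    A=np.array([.4840,-.0447]); print(t,rc,a(ct-A),np.linalg.norm(ct-A))
for t in(115,125):
    g=i[195:255,505:570].max(2); d=(g<t).astype(np.uint8)
    c=max(cv2.findContours(d,0,1)[0],key=cv2.contourArea);print(cv2.minEnclosingCircle(c))
for p in ((539,222),(538,224),(540,220)): print(a(crop(*p,.134)-A),np.linalg.norm(crop(*p,.134)-A))
E
```

```text
155 ((5547.99853515625, -2047.26806640625), (823.70556640625, 713.0103149414062), 23.714963912963867) -66.1342054999505 0.17498913709550643
160 ((5546.55224609375, -2050.78564453125), (814.9662475585938, 705.0302124023438), 23.16520118713379) -66.22397544076888 0.17525251695951874
165 ((5547.12353515625, -2044.5223388671875), (801.8030395507812, 694.306396484375), 23.946788787841797) -66.12401488075079 0.17470264214234316
((22.87614631652832, 24.036697387695312), 30.562686920166016)
((23.457189559936523, 24.39337730407715), 31.202966690063477)
-65.43337218296496 0.18502834648793434
-65.70630659644033 0.18395528957548202
-65.16350890812718 0.18610588501701747
```

```bash
python3 - <<'E'
from h import *
p=pt(AX,108,.06,.04,.2)
move_pose(p,q(108)); movel(p[:2]+[.06],v=.12); f0=get_ft_force()
movel(pt(AX,108,.06,.0195,.06),q(108),v=.05)
print(arc(AX,108,115.4,.06,.0195,.06,.03,step=4,uf=15),get_ft_force()-f0,get_tcp_pos())
p=pt(AX,115.4,.06,.04,.06); movel(p,v=.1); movel(p[:2]+[.2],v=.15)
move_pose([.4,.35,.25],q(90)); look("top","c2"); print(get_time())
analyse("pics/c2_full.png",0)
E
```

```text
(115.4, False) [ 0.30360916  0.56312698 -0.2372735 ] [0.47536333 0.01798456 0.05996929]
19.5667
blob 307 475 158 [ 0.4037 -0.0774] ang -157.64 r 0.0863
blob 558 471 635 [ 0.4106 -0.2319] ang -111.27 r 0.201
blob 412 283 2330 [ 0.5257 -0.1406] ang -66.27 r 0.1049
blob 204 218 151 [ 0.5638 -0.0089] ang 23.97 r 0.0879
blob 194 192 193 [ 0.5803 -0.0026] ang 23.45 r 0.1055
blob 517 238 9100 [ 0.5476 -0.2009] ang -67.7 r 0.1689
box ((5546.73486328125, -2043.438232421875), (803.8887939453125, 694.33056640625), 24.207849502563477)
-65.98474946770824 0.17488211520944913
blob 256 17 1804 [ 0.6931 -0.0396] ang 1.36 r 0.2096
```

View pics/c2.png

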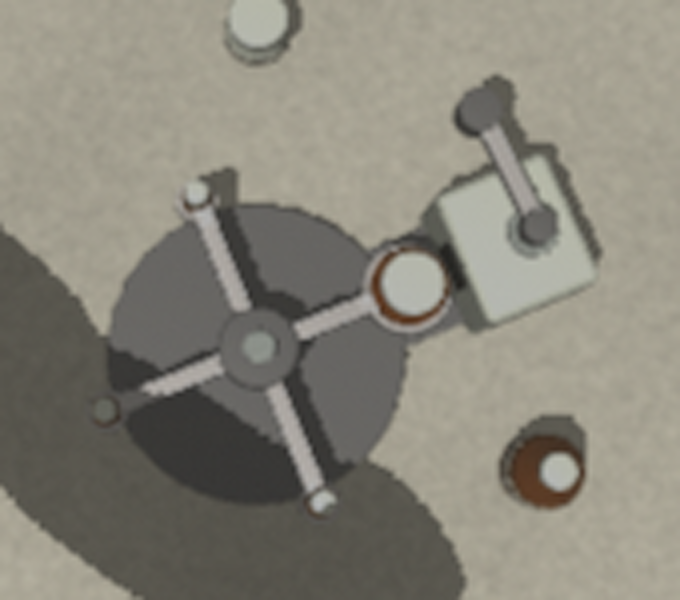

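Wide cap at crop (412,283), about 0.4° short of the mean station estimate. I'll make one small nudge, then swing the arm.

```bash
python3 - <<'E'
from h import *
p=pt(AX,115.4,.06,.03,.2)
move_pose(p,q(115.4)); movel(p[:2]+[.06],v=.12)
movel(pt(AX,115.4,.06,.0205,.06),q(115.4),v=.05)
print(movel(pt(AX,115.85,.06,.0195,.06),q(115.85),v=.02,until_force=15))
p=pt(AX,115.85,.06,.035,.06); movel(p,v=.1); movel(p[:2]+[.2],v=.15)
look_t=get_time()
p=pt(PV,26,.045,.045,.2); move_pose(p,q(26)); movel(p[:2]+[.119],v=.12)
look("top","c3"); f0=get_ft_force()
print(movel(pt(PV,26,.045,.0195,.119),q(26),v=.06,until_force=12),get_ft_force()-f0)
print(arc(PV,26,102,.045,.0195,.119,.05,uf=12),get_ft_force()-f0)
print(arc(PV,102,121,.045,.0195,.119,.02,step=3,uf=4),get_ft_force()-f0,get_tcp_pos(),a(get_tcp_pos()[:2]-PV))
print(get_time())
E
```

```text
False
False [ 2.05689188  0.14266128 -0.45401921]
(102, False) [ 0.49119322 -0.48296584 -0.39523771]
(np.float64(121.0), True) [3.15670238 1.61621337 0.43995652] [ 0.55598893 -0.16360396  0.11909774] 94.89940902475193
31.0667
```

```bash
python3 - <<'E'
from h import *
t=get_tcp_pos(); n=np.array([np.cos(np.radians(28)),np.sin(np.radians(28)),0]) # away: -n of th=118
movel(list(t+.025*n),v=.06); p=get_tcp_pos(); movel([p[0],p[1],.22],v=.15)
move_pose([.4,.35,.25],q(90)); look("top","c4"); look("side","s4"); print(get_time())
i=cv2.imread("pics/s4_full.png")[150:290,150:370]; cv2.imwrite("pics/s4c.png",cv2.resize(i,None,fx=3.5,fy=3.5,interpolation=cv2.INTER_CUBIC))
analyse("pics/c3_full.png",0);print(); analyse("pics/c4_full.png",0)
E
```

```text
34.5
blob 101 409 325 [0.4425 0.0526] ang 112.88 r 0.1056
blob 279 409 273 [ 0.4465 -0.0596] ang -157.87 r 0.0399
blob 171 390 929 [0.4582 0.0117] ang 114.23 r 0.0617
blob 220 259 570 [ 0.5435 -0.0166] ang 25.06 r 0.0662
blob 194 192 241 [ 0.5803 -0.0022] ang 23.66 r 0.1056
blob 257 17 1887 [ 0.693  -0.0396] ang 1.36 r 0.2095

blob 311 478 179 [ 0.4033 -0.0792] ang -156.65 r 0.0874
blob 558 471 631 [ 0.4105 -0.2319] ang -111.28 r 0.201
blob 411 282 340 [ 0.519  -0.1327] ang -68.06 r 0.095
blob 526 263 4932 [ 0.5325 -0.2147] ang -73.94 r 0.177
blob 194 192 208 [ 0.5801 -0.0023] ang 23.64 r 0.1054
blob 502 205 3930 [ 0.5799 -0.1937] ang -57.12 r 0.1775
blob 256 17 1796 [ 0.6931 -0.0396] ang 1.38 r 0.2096
```

View pics/c4.png

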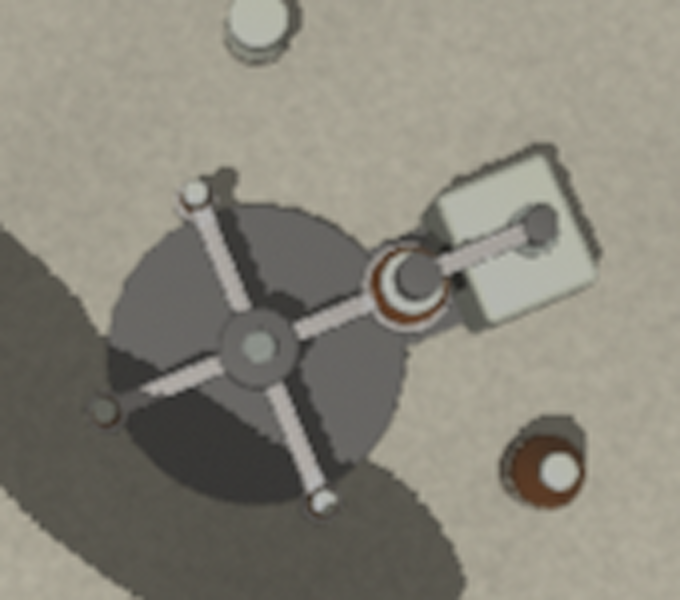

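View pics/s4c.png

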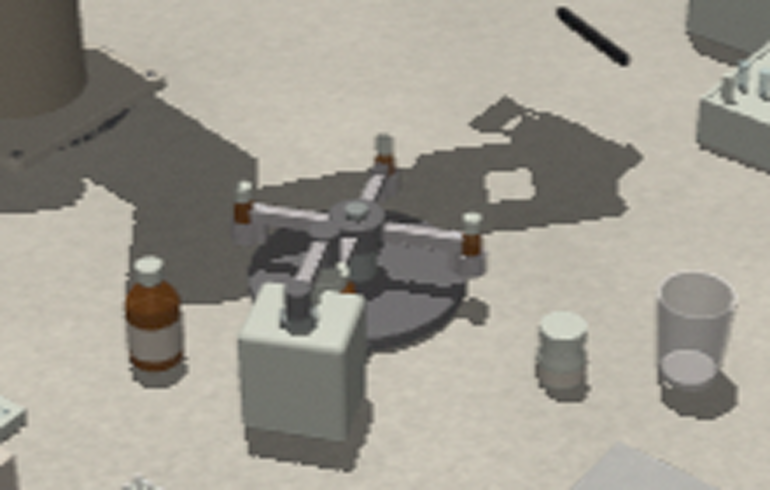

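Head at crop (418,276), boss (540,221): the head sits over the wide bottle, and nothing else has moved. One numeric check on the arm's angle and the rotor's.

```bash
python3 - <<'E'
from h import *
A=np.array([.4840,-.0447]); h=crop(418,276,.135); b=crop(540,221,.134)
print(h,b,"arm dir",a(h-b),np.linalg.norm(h-b),"head",a(h-A),np.linalg.norm(h-A),"boss",a(b-A))
W=[crop(*p,.092) for p in((411,283),(104,410),(195,192),(321,501))]
print(np.mean(W,0),a(W[0]-W[1]),a(W[2]-W[3])-90,a(W[0]-A))
E
```

```text
[ 0.52608005 -0.13924691] [ 0.56155477 -0.21359125] arm dir 115.508974290873 0.08237437090235511 head -66.00756002501241 0.10348839769041458 boss -65.33543704702362
[ 0.48440541 -0.04382273] -66.30286189281024 -66.6723913518194 -66.20841242139453
```

```bash
python3 - <<'E'
from station import *
print(get_time()); job_done()
E
```

```text
34.5
the job is handed in; nothing more can be done
```

The wide bottle now stands in front of the reader's window, and the swing arm is round at its stop with its head over that bottle. I handed the job in at 34.5 s with the robot well clear.

- **Carousel:** I turned it about 110° counter-clockwise with the shut fingers on the spoke opposite the wide bottle. That was one main push, a correction after looking, and a last small nudge.
- **Swing arm:** I pushed it counter-clockwise until the force rose by 4 N at the stop, then backed off.

Last checks:

| Check | Result |
|---|---|
| Wide bottle's direction from the rotor axis | −66.2° to −66.7° |
| Station direction, from reader box, pivot and head | −65.3° to −66.3° |
| Swing head from the rotor axis | −66.0°, 103 mm out (station is at 105 mm) |

- **Disagreements:** the station estimates differ from each other by about 1°. The bottle may therefore be around 0.5° short of centre, roughly 1 mm and within the measuring error. The arm's own direction measured 115.5°, where the stop should be about 114.3°. It is past the expected angle rather than short of it, and again within error.
- **Other objects:** the jar and reagent bottle measured the same as in the first picture or the one after the first push. The beaker showed no sign of having moved. The other items were not measured again, but the tool never went near them.
- **Seating:** the carousel looks level and seated in the last side view.

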